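Square up the ice stand and lift the ice ball with the clamshell scoop

ROBOT

A 6-joint arm with a two-finger parallel gripper is mounted at the origin on the work surface. World frame = base frame: x ahead of the robot, y to its left, z up, the work surface at z = 0. Lengths are in m, angles in degrees, forces in N, time in s.
With the tool pointing down it reaches from about 0.3 to 0.75 m from the base axis. Payload 8.5 kg.
Tool frame: the origin (TCP) lies midway between the tips of the shut fingers; the grasp point (between the pads) lies behind it (grasp_offset is the z of the grasp point in the tool frame, in m); z points along the fingers, y is the direction in which the jaws open and shut (so a half turn about z gives the same grasp; the last joint's range is limited). The gripper opens to 85 mm and grips with 20 to 120 N. Pads are 22 mm wide; open, the fingers measure 114 mm over their backs; the gripper's body (76 mm by 85 mm) begins 54 mm behind the grasp point. The pads swing forward as they close: fully open they stand 13 mm farther back than shut.
Start: joints at [-85.904, 21.807, 74.336, -0, 83.858, -12.336], TCP at [0.156, -0.528, 0.231] pointing down, gripper open.
Joint ranges: [-178.18, 178.18], [-50.72, 133.34], [12.68, 142.11], [-81.47, 261.47], [9.98, 163.14], [-165.26, 165.26]. Speed limits (degrees/s): [136.94, 136.94, 180, 180, 180, 180].

INTERFACE

Orientations are given as a 3x3 rotation matrix whose columns are the frame's x, y, z axes.
In Python, from rig import * gives the robot as it stands.
- The arm moves only by the shell command python3 -m pendant 'ROWS' [FORCE]. ROWS is JSON, one flat list of numbers, 7 for each row, row after row: the finger opening in mm, from 0 to 85.4, then the shift along the tool's x, y, z in units of 50 mm (1.0 is 50 mm), then the turn, a rotation vector about the tool's x, y, z in units of 8 degrees (1.0 is 8 degrees). In form: [hand, dx, dy, dz, wx, wy, wz, hand, dx, dy, dz, wx, wy, wz, ...]. A call has 1 to 12 rows; each row shifts and turns the commanded pose from where the row before left it, along the tool's axes as they then stand; what a row does not reach is not made up. A row lasts 1/10 s, in which the tool goes at most 50 mm and 8.59 degrees, less where a joint would pass 70% of its speed; a pose out of reach is approached as far as the arm can. A call is refused whole if a number of a shift passes 1 or a number of a turn 1, either way. A call with a gripper value outside its range is refused whole. The fingers move at their own pace and stop on an object; FORCE is the grip in N (left out, the last holds). Time passes only in rows, so rows that do not move let the fingers close. It gives the time, the measured TCP pose, the force and the opening at its end, in the units of the state.
- observe(): the state, without advancing time (a new reading comes with each control period).
- get_image(name): name is "scene" or "top"; returns a dict with "frame" (400x640x3 uint8, red, green, blue), "depth" (400x640 float32, m along the optical axis (not along the pixel's ray), 0 where there is no reading), "K" (3x3 intrinsics, pixels), "k1" (the pictures are not rectified: a ray, as slopes to the right and down, at radius r is drawn at 1 + k1 r^2 times it, then the intrinsics apply), "rvec" (rotation vector, rad) and "tvec" (3), from world to camera coordinates, as OpenCV has them. Camera axes: x right, y down, z forward; pixel columns grow to the right and rows downward; lengths in m; the calibration is good to about 2 mm. A picture is of the moment at which its call begins.
- close_job(): hands the job in, once; it reports no verdict.
The state is a dict: "time_s": time; "q": joint angles; "qvel": joint speeds; "joint_efforts": joint torques, N m; "position": TCP position; "tool_rot": TCP orientation; "ft_force": force on the tool from outside, world axes, zero at the start; "wrist_torque": the same for the moment, N m; "grip_width": finger opening in m.
Only numpy, scipy, OpenCV 4.12 (cv2) and the standard library are available. Lean on these libraries where they do the work, as an engineer would, in place of code of your own. Each camera call takes 0.05 s, during which the arm holds its last target.

TASK

Push the wooden ice stand, with the ice ball staying on it, right up into the green corner stop so that it sits flush against both walls. Then pick up the hinged clamshell scoop, close it round the ice ball without touching the ball with the gripper, and lift the ball at least 10 cm clear of its stand. Finish while still holding the ball up steadily in the squeezed scoop, with the stand still home in its corner; leave the canister, the cups and the paddle where they are.

Things in the scene. Friction and masses are not known exactly. Their poses are not given: they have to be found in the camera images.
- corner: Mint green plastic L-shaped corner stop, fixed to the counter (its place and yaw vary). Two walls 24 mm high, 14 mm thick, 120 mm long. Origin: the inner corner at counter level. Wall faces: x = 0 (stand side is -x) and y = 0 (stand side is -y) of its frame. The stand is home with its centre at (-60, -60) mm in this frame and its sides parallel to the walls
- stand: Loose pale wooden ice stand, 250 g: square base 120 x 120 x 24 mm with a ring-shaped riser (32 mm outside, top at 36 mm) in its middle on which the ball sits. Origin: centre of the underside; x and y axes square to its sides. It starts 45 to 90 mm short of home in each direction of the corner's frame and turned up to 0.25 rad
- ball_center (a point): Centre of the white plastic reusable ice ball, 44 mm diameter, about 40 g, sitting loose in the riser with its centre 54 mm above the stand's underside
- cradle: Low brown wooden cradle fixed to the counter, that carries the scoop: two cross bars 20 mm high, 85 mm behind and 80 mm ahead of its origin (which lies midway at counter level, under the scoop's grips), joined by a 5 mm thick plate. x points along the scoop
- scoop: Hinged clamshell ice scoop, grey polypropylene, about 125 g, used like tongs, lying loose and flat on the cradle; 195 mm long, 30 mm high. Origin: under the hinge pin, on the underside; x points from hinge to shells, z up. Its two arms form a V, symmetric about the xz plane, sprung open: squeezing the grips takes about 5 N at first, 7 N when closed on the ball
- scoop_grip (a point): Midway between the scoop's grips (85 mm from the hinge, half-way up, 35 mm above the counter at the start; it balances near here), axes as the scoop. Grips: upright plates 50 mm long, 24 mm high; over their outsides 57 mm when open, 33 mm when closed on the ball, 23 mm shut empty. Take it from above, fingers outside the grips, closing along y
- scoop_mouth (a point): Midway between the half shells (165 mm from the hinge, 80 mm ahead of scoop_grip, half-way up), axes as the scoop; the ball's centre belongs here. Shells reach 15 mm above and below, 22 mm ahead and behind; lips 75 mm apart when open, about 56 mm with the grips squeezed to 48 mm
- scoop_left: The scoop's arm on its +y side with its half shell. Origin: on the hinge axis, half-way up
- scoop_right: The scoop's arm on its -y side with its half shell. Origin: on the hinge axis, half-way up
- canister: Lidded steel canister, 94 mm diameter, 152 mm high, to be left alone. Origin: centre of the underside
- cups: Nested yellow acrylic cups, 75 mm diameter, 102 mm high, to be left alone. Origin: centre of the underside
- paddle: Pale wooden stirring paddle lying flat, 215 x 42 x 8 mm, to be left alone. Origin: middle of the underside
Not all that is in view belongs to the job. Leave any blue or yellow look-alike of the corner alone.

How it is judged (in metres and radians):
On the way, in this order (a step that is already met when the one before it is completed fails the run):
1. the stand is flush in the corner stop, the ball still on it (x of stand in the frame of corner above -0.064 m and y of stand in the frame of corner above -0.064 m and angle between the x axis of stand and the x axis of corner, either way round below 0.05 rad and horizontal distance between ball_center and stand below 0.006 m and height (world z) of ball_center below 0.06 m), for 0.2 s.
2. the scoop, held in the gripper, is closed on the ball (contact force between each of scoop_left, scoop_right and ball above 0.5 N and distance between ball_center and scoop_mouth below 0.012 m and contact force between the fingers and scoop above 2 N), for 0.2 s.
At the end, for the whole second after the job is handed in: Ball still, centre at least 150 mm above the counter, pressed by both half shells (over 0.5 N each), within 12 mm of the middle of the mouth, touched by nothing else; the gripper squeezes the scoop (over 2 N); the stand is within 6 mm of both walls and 0.06 rad of square (all of step 2 and height (world z) of ball_center above 0.15 m and linear speed of ball below 0.05 m/s and contact force between ball and the arm below 0.1 N and contact force between ball and the fingers below 0.1 N and contact force between ball and stand below 0.05 N and x of stand in the frame of corner above -0.066 m and y of stand in the frame of corner above -0.066 m and angle between the x axis of stand and the x axis of corner, either way round below 0.06 rad and height (world z) of stand below 0.006 m); the arm keeps its last pose, push and grip.
It fails at once if the robot touches the ball (contact force between ball and the fingers above 0.5 N or contact force between ball and the arm above 0.5 N).
It fails at once if the canister, cups or paddle are moved by over 30 mm (distance of any of canister, cups, paddle from where it was at the start of the episode above 0.03 m).
It also fails if it takes over 72 s, if anything falls off the work surface, if the arm or the gripper's body presses on something with over 40 N, if the wrist force passes 120 N, or if a joint passes its speed limit or range.

## Working session

There is one attempt and no reset: what is moved stays moved. The work goes in short steps, Python scripts to look and compute and a shell command to move; the robot and the scene stay as the last step left them, time stands still between calls to the robot, and variables do not carry over. Pictures are saved under pics/ and viewed, and the job is handed in when it is done.

```bash
ls; mkdir -p pics; python3 - <<'E'
from rig import *
import cv2
o=observe(); print(o)
for n in("scene","top"):
    im=get_image(n); cv2.imwrite(f"pics/{n}0.png",im["frame"][:,:,::-1]); print(n,im["K"],im["k1"],im["rvec"],im["tvec"])
    import numpy as np; np.savez(f"{n}0.npz",**im)
E
```

```text
pics
{'time_s': 0.0, 'q': array([-8.59039664e+01,  2.18408277e+01,  7.43849651e+01,  9.75646628e-04,
        8.38583625e+01, -1.23344126e+01]), 'qvel': array([-0.00731216, -0.10290095,  0.0518333 ,  0.05302594,  0.02359767,
       -0.07623447]), 'joint_efforts': array([-8.96797010e-04, -4.48461235e+01, -2.31278837e+01, -2.00517156e-04,
        4.77121241e-03, -8.99898929e-07]), 'position': array([ 0.15556126, -0.52723501,  0.23071206]), 'tool_rot': array([[ 9.59164340e-01,  2.82849361e-01, -8.80257378e-05],
       [ 2.82849182e-01, -9.59163276e-01,  1.46624334e-03],
       [ 3.30294935e-04, -1.43126633e-03, -9.99998921e-01]]), 'ft_force': array([ 0.49058081, -0.28617483,  0.17667775]), 'wrist_torque': array([-0.02399864, -0.04321402,  0.04490244]), 'grip_width': 0.08545978978759751}
scene [[434.42340444   0.         328.18020231]
 [  0.         434.42340444 201.80477947]
 [  0.           0.           1.        ]] -0.0011120921906156132 [ 2.30058484  1.11662286 -0.34263543] [-0.45593196 -0.25264574  1.42977185]
top [[495.19730334   0.         316.08037694]
 [  0.         495.19730334 187.96973099]
 [  0.           0.           1.        ]] -0.029171521810466058 [ 2.14253325 -2.08682085  0.20089789] [0.14996575 0.57338022 1.53860598]
```

View pics/scene0.png

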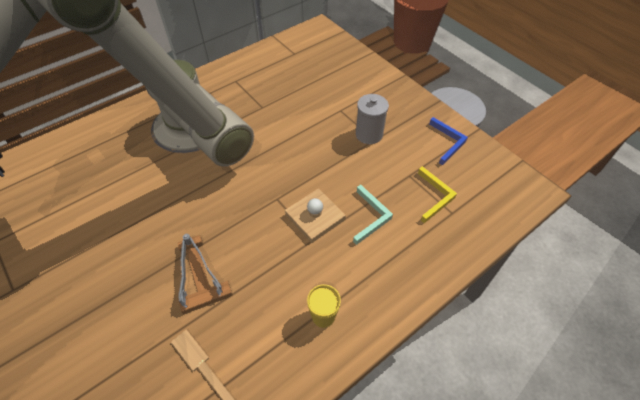

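View pics/top0.png

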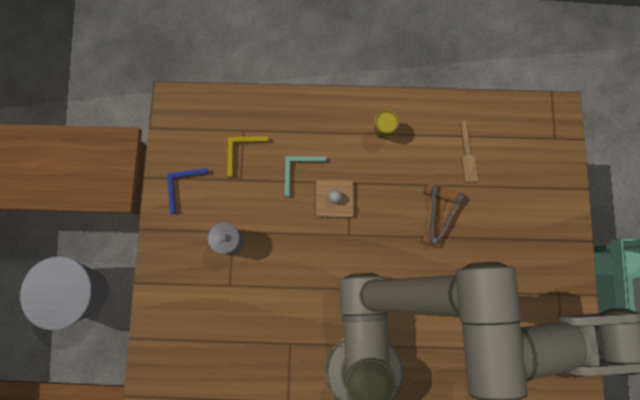

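The scene view shows the mint corner with its apex near (390,213), the stand and ball near (315,208), and the scoop hinge near (187,240) with its shells near (185,300) and (218,288). In the top view the mint corner is at (288,158), the stand at (335,198), and the scoop hinge at (436,243). Look-alikes in the top view are the yellow corner (231,139) and the blue corner (170,176). The paddle (468,165) is pale wood like the stand, but long and thin. I choose the mint L and the square block carrying the ball.

```bash
cat > h.py <<'E'
import numpy as np, cv2
def cam(im):
    R,_=cv2.Rodrigues(np.array(im["rvec"],float)); return R,np.array(im["tvec"],float).ravel()
def slopes(im,uv):
    uv=np.atleast_2d(np.asarray(uv,float)); K=im["K"];k=float(im["k1"])
    d=np.array([k,0,0,0,0.])
    return cv2.undistortPoints(uv[:,None,:],K,d)[:,0]
def ray(im,uv):
    R,t=cam(im); s=slopes(im,uv); d=np.c_[s,np.ones(len(s))]@R; return -R.T@t,d
def plane(im,uv,z):
    c,d=ray(im,uv); return c+d*((z-c[2])/d[:,2])[:,None]
def depthpts(im,uv):
    uv=np.atleast_2d(uv).astype(int); z=im["depth"][uv[:,1],uv[:,0]]; c,d=ray(im,uv)
    return c+d*z[:,None]
def tri(a,ua,b,ub):
    c1,d1=ray(a,ua);c2,d2=ray(b,ub); d1=d1[0];d2=d2[0]
    s=np.linalg.lstsq(np.c_[d1,-d2],c2-c1,rcond=None)[0]
    p,q=c1+s[0]*d1,c2+s[1]*d2; return (p+q)/2,np.linalg.norm(p-q)
def proj(im,P):
    return cv2.projectPoints(np.atleast_2d(np.asarray(P,float)),np.array(im["rvec"],float),np.array(im["tvec"],float),im["K"],np.array([float(im["k1"]),0,0,0,0]))[0][:,0]
E
python3 - <<'E'
from h import *
for n in("scene","top"):
    im=dict(np.load(n+"0.npz")); f=im["frame"][:,:,::-1]
    R,t=cam(im); print(n,"cam",-R.T@t)
    boxes={"scene":[(340,170,410,255),(270,180,360,250),(160,225,245,320)],"top":[(275,145,335,205),(305,170,365,225),(415,175,475,255)]}[n]
    for i,(a,b,c,d) in enumerate(boxes):
        s=min(780//(c-a),580//(d-b)); cr=cv2.resize(f[b:d,a:c],None,fx=s,fy=s,interpolation=cv2.INTER_CUBIC); cv2.imwrite(f"pics/{n}_c{i}.png",cr); print(i,s)
E
python3 - <<'E'
import cv2,numpy as np
a=[cv2.imread(f"pics/{n}_c{i}.png") for n in("scene","top") for i in range(3)]
a=[cv2.resize(x,(266,290)) for x in a]
cv2.imwrite("pics/mont.png",np.vstack([np.hstack(a[:3]),np.hstack(a[3:])]))
E
```

```text
scene cam [ 1.08763884 -0.29644364  1.02230831]
0 6
1 8
2 6
top cam [0.2577833  0.14949234 1.62165433]
0 9
1 10
2 7
```

View pics/mont.png

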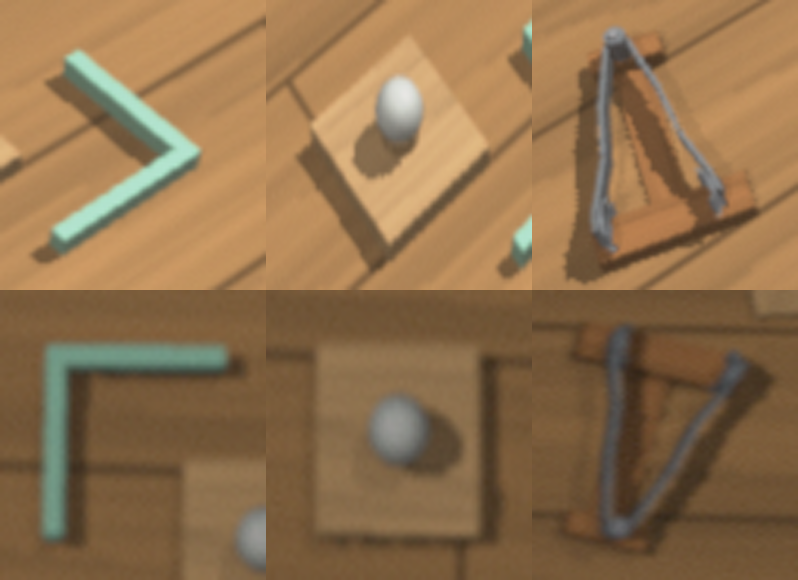

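```bash
python3 - <<'E'
from h import *
ims={n:dict(np.load(n+"0.npz")) for n in("scene","top")}
for n,im in ims.items():
    hsv=cv2.cvtColor(im["frame"],cv2.COLOR_RGB2HSV)
    m=cv2.inRange(hsv,(70,60,60),(92,255,255)); 
    k,l,st,ce=cv2.connectedComponentsWithStats(m)
    for j in range(1,k):
        if st[j,4]>100: print(n,j,st[j],ce[j])
    box={"scene":(340,170,410,255),"top":(275,145,335,205)}[n]
    mm=np.zeros_like(m);a,b,c,d=box;mm[b:d,a:c]=m[b:d,a:c]
    v,u=np.nonzero(mm); P=depthpts(im,np.c_[u,v]); print("z pct",np.percentile(P[:,2],[5,50,90]))
    top=P[(P[:,2]>0.018)&(P[:,2]<0.03)]
    # ROI top surface on xy -> fit L : rotate, min area rect
    r=cv2.minAreaRect((top[:,:2]*1000).astype(np.float32)); print("rect mm",r, cv2.boxPoints(r).round(1).tolist())
    # stand
    x=ims[n]; 
    a,b,c,d={"scene":(270,180,360,250),"top":(300,165,370,230)}[n]
    uu,vv=np.meshgrid(np.arange(a,c),np.arange(b,d)); Q=depthpts(im,np.c_[uu.ravel(),vv.ravel()])
    g=(m[vv.ravel(),uu.ravel()]==0)
    Q=Q[g]; S=Q[(Q[:,2]>0.016)&(Q[:,2]<0.032)&(Q[:,0]<9)]
    r=cv2.minAreaRect((S[:,:2]*1000).astype(np.float32)); print("stand",r,np.median(S[:,2]))
    B=Q[Q[:,2]>0.055]; print("ball pts",len(B),B.mean(0),B[:,2].max())
E
```

```text
z pct [0.02258675 0.02542538 0.02714417]
rect mm ((619.6364135742188, 196.6713104248047), (123.10746002197266, 125.070068359375), 3.5154833793640137) [[554.4000244140625, 255.3000030517578], [562.0, 130.5], [684.9000244140625, 138.0], [677.2000122070312, 262.8999938964844]]
stand ((549.4269409179688, 123.41169738769531), (206.74224853515625, 182.0960693359375), 49.18427658081055) 0.025019273794662067
ball pts 196 [0.57806119 0.07845646 0.12205638] 1.0223083054042101
top 1 [286 158  39  38 177] [297.33333333 166.91525424]
top 2 [ 595  239   45   73 2577] [617.62165308 273.48234381]
z pct [0.01760787 0.02436526 0.02861093]
rect mm ((642.2225952148438, 232.3135986328125), (86.08811950683594, 172.74021911621094), 46.46449279785156) [[550.0, 260.6000061035156], [675.2000122070312, 141.60000610351562], [734.5, 204.0], [609.2999877929688, 323.0]]
stand ((545.17529296875, 102.45267486572266), (120.51124572753906, 118.09688568115234), 1.5092428922653198) 0.025066642334088063
ball pts 166 [0.50550115 0.110018   0.27505745] 1.621654330857991
```

```bash
cat > meas.py <<'E'
from h import *
def fitl(P):
    vx,vy,x,y=cv2.fitLine(P.astype(np.float32),cv2.DIST_HUBER,0,1e-4,1e-4).ravel(); return np.array([x,y],float),np.array([vx,vy],float)
def corner(im,n,dbg=True):
    f=im["frame"]; hsv=cv2.cvtColor(f,cv2.COLOR_RGB2HSV)
    m=cv2.inRange(hsv,(68,50,60),(95,255,255)); a,b,c,d={"scene":(340,170,410,255),"top":(275,145,335,205)}[n]
    v,u=np.nonzero(m); k=(u>=a)&(u<c)&(v>=b)&(v<d); u,v=u[k],v[k]
    V=hsv[v,u,2].astype(float)
    if n=="scene":
        Z=depthpts(im,np.c_[u,v])[:,2]; th,_=cv2.threshold(V.astype(np.uint8),0,255,cv2.THRESH_OTSU); k=V>th; u,v=u[k],v[k]
    P=plane(im,np.c_[u,v],0.024)[:,:2]
    # split: pixels on wall along y (x large), and along x (y large)
    ang=0.
    for it in range(4):
        R=np.array([[np.cos(ang),-np.sin(ang)],[np.sin(ang),np.cos(ang)]]); Q=P@R
        xm=np.percentile(Q[:,0],99); ym=np.percentile(Q[:,1],99)
        A=(Q[:,1]<ym-.025)&(Q[:,0]>xm-.035); B=(Q[:,0]<xm-.025)&(Q[:,1]>ym-.035)
        ca,da=fitl(P[A]); cb,db=fitl(P[B])
        if da[1]<0: da=-da
        if db[0]<0: db=-db
        aa=np.arctan2(-da[0],da[1]); ab=np.arctan2(db[1],db[0]); ang=(aa+ab)/2
    ex=np.array([np.cos(ang),np.sin(ang)]); ey=np.array([-ex[1],ex[0]])
    ox=ca@ex-.007; oy=cb@ey-.007
    print(n,"corner yaw",aa,ab,"n",A.sum(),B.sum(),"thick",np.ptp(P[A]@ex),np.ptp(P[B]@ey))
    o=ox*ex+oy*ey; print("  origin",o.round(4),"home",(o-.06*ex-.06*ey).round(4)); return o,ang
if __name__=="__main__":
    ims={n:dict(np.load(n+"0.npz")) for n in("scene","top")}
    for n in ims: corner(ims[n],n)
E
python3 meas.py
python3 - <<'E'
from h import *
for n in("scene","top"):
    im=dict(np.load(n+"0.npz")); f=im["frame"]
    a,b,c,d={"scene":(270,180,360,250),"top":(310,170,362,225)}[n]
    s=8 if n=="scene" else 10
    cr=cv2.resize(f[b:d,a:c,::-1],None,fx=s,fy=s,interpolation=cv2.INTER_CUBIC)
    for x in range(a,c,10): cv2.putText(cr,str(x),((x-a)*s,10),0,.35,(255,255,255))
    for y in range(b,d,10): cv2.putText(cr,str(y),(0,(y-b)*s+4),0,.35,(255,255,255))
    cv2.imwrite(f"pics/{n}_stand.png",cr)
E
```

```text
scene corner yaw 0.028933480783024903 0.019964662782717697 n 130 114 thick 0.01208431449491354 0.01120315753098794
  origin [0.6655 0.256 ] home [0.607  0.1946]
top corner yaw 0.010344581050236808 0.03182032470830913 n 113 101 thick 0.010590355857470701 0.010866871864695399
  origin [0.6654 0.2566] home [0.6067 0.1954]
```

View pics/scene_stand.png

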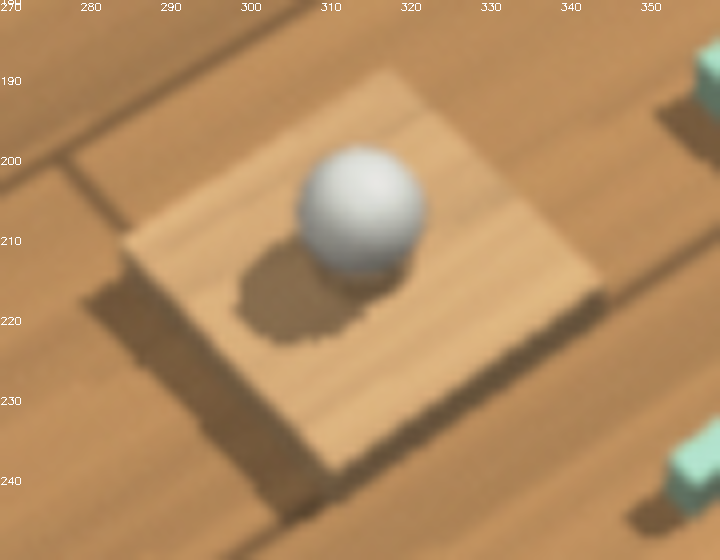

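View pics/top_stand.png

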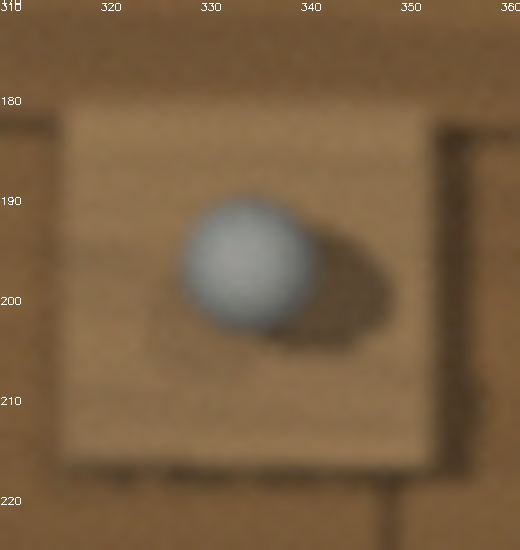

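Scene view: the stand's top corners are at about (317,188), (345,215), (312,239) and (285,210), and the ball is at (314,206). Top view: the stand spans (315–352, 180.5–216), with the ball at (334,196).

```bash
python3 - <<'E'
from h import *
S=dict(np.load("scene0.npz"));T=dict(np.load("top0.npz"))
cs={"far+x-y?":None}
sc=np.array([(316.7,188.0),(344.4,215.0),(311.3,238.4),(284.4,209.3)])
tc=np.array([(315,180.2),(351.4,180.2),(351.8,215.6),(315,215.6)])
for nm,im,p in(("s",S,sc),("t",T,tc)):
    P=plane(im,p,0.024); print(nm,P[:,:2].round(4).tolist(),"mean",P.mean(0)[:2].round(4))
    for i in range(4):
        d=P[(i+1)%4]-P[i]; print("  ",np.linalg.norm(d).round(4),np.degrees(np.arctan2(d[1],d[0])).round(2))
# correspondences scene[0]=top?  by nearest
Ps=plane(S,sc,.024);Pt=plane(T,tc,.024)
for i in range(4):
    j=np.argmin(np.linalg.norm(Pt-Ps[i],axis=1)); print("tri",tri(S,sc[i],T,tc[j]))
print("ball",tri(S,(313.9,205.8),T,(333.5,195.8)))
print(Ps[:,:2].mean(0))
E
```

```text
s [[0.4781, 0.16], [0.5995, 0.1632], [0.6029, 0.0459], [0.4819, 0.0436]] mean [0.5406 0.1032]
   0.1215 1.51
   0.1174 -88.33
   0.121 -178.93
   0.1165 91.89
t [[0.6018, 0.1696], [0.6049, 0.0495], [0.4872, 0.0467], [0.4841, 0.1664]] mean [0.5445 0.1081]
   0.1201 -88.52
   0.1178 -178.63
   0.1197 91.49
   0.1178 1.56
tri (array([0.48149129, 0.16272353, 0.02642382]), np.float64(0.008515364482146981))
tri (array([0.60031339, 0.16686925, 0.02247611]), np.float64(0.006576910423231924))
tri (array([0.60387666, 0.04774894, 0.02394382]), np.float64(0.004163158718452653))
tri (array([0.48538609, 0.0446632 , 0.02772793]), np.float64(0.00522426930097927))
ball (array([0.54319476, 0.1052883 , 0.056785  ]), np.float64(0.007251730385892914))
[0.5405967  0.10319116]
```

```bash
python3 - <<'E'
from h import *
S=dict(np.load("scene0.npz"));T=dict(np.load("top0.npz"))
sc=np.array([(317.6,188.0),(345.1,215.4),(311.6,238.75),(285.1,209.9)])
tc=np.array([(315.8,180.2),(352.6,180.2),(353.0,215.7),(315.8,215.7)])
for nm,im,p in(("s",S,sc),("t",T,tc)):
    P=plane(im,p,0.024); print(nm,P[:,:2].round(4).tolist(),"mean",P.mean(0)[:2].round(4))
def ballc(im,box):
    a,b,c,d=box; hsv=cv2.cvtColor(im["frame"],cv2.COLOR_RGB2HSV)[b:d,a:c]
    m=cv2.inRange(hsv,(0,0,70),(179,70,255)); k,l,st,ce=cv2.connectedComponentsWithStats(m); j=1+np.argmax(st[1:,4]); 
    cn=max(cv2.findContours((l==j).astype(np.uint8),0,1)[0],key=len); (x,y),r=cv2.minEnclosingCircle(cn); print(st[j],ce[j]+(a,b),r); return np.array([x+a,y+b])
bs=ballc(S,(295,190,335,225));bt=ballc(T,(318,182,348,212)); print(bs,bt,tri(S,bs,T,bt))
print(plane(S,bs,.054),plane(T,bt,.054))
E
python3 - <<'E'
from h import *
import sys
for n in("scene","top"):
    im=dict(np.load(n+"0.npz")); f=im["frame"]
    a,b,c,d={"scene":(165,225,240,320),"top":(415,175,475,255)}[n]
    s=6 if n=="scene" else 7
    cr=cv2.resize(f[b:d,a:c,::-1],None,fx=s,fy=s,interpolation=cv2.INTER_CUBIC)
    cv2.imwrite(f"pics/{n}_scoop.png",cr)
E
```

```text
s [[0.4797, 0.1621], [0.6017, 0.1639], [0.6043, 0.0459], [0.4848, 0.044]] mean [0.5426 0.104 ]
t [[0.6019, 0.167], [0.605, 0.0456], [0.4869, 0.0428], [0.4838, 0.1638]] mean [0.5444 0.1048]
[ 12   8  16  16 203] [314.65517241 205.74876847] 8.066642761230469
[ 10   8  14  13 149] [334.45637584 196.10067114] 6.85500431060791
[314.77173996 205.86956501] [334.48039246 196.11764717] (array([0.54363582, 0.10449558, 0.05692986]), np.float64(0.0017359021255701262))
[[0.54157568 0.10494047 0.054     ]] [[0.54462441 0.10515587 0.054     ]]
```

View pics/scene_scoop.png

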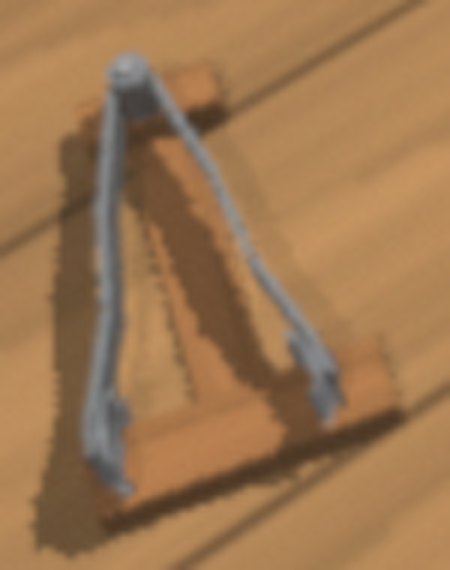

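View pics/top_scoop.png

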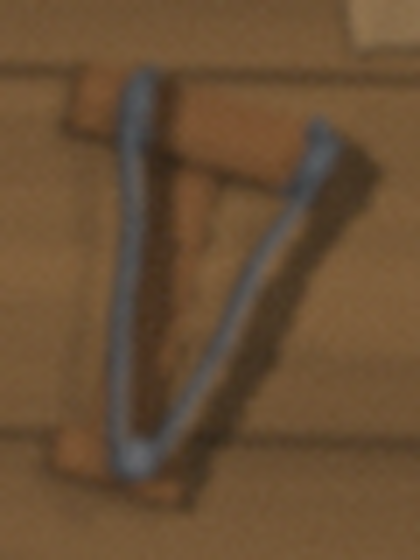

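```bash
python3 - <<'E'
from h import *
S=dict(np.load("scene0.npz"));T=dict(np.load("top0.npz"))
h,e=tri(S,(185.8,235.8),T,(433.9,239.8)); print("hinge",h,e)
l,e1=tri(S,(217.3,286.2),T,(434.2,190.5)); r,e2=tri(S,(182.3,297.8),T,(459.1,197.4)); print(l,e1,r,e2)
for im,hp,lp,rp in((S,(185.8,235.8),(217.3,286.2),(182.3,297.8)),(T,(433.9,239.8),(434.2,190.5),(459.1,197.4))):
    H=plane(im,hp,.052)[0];L=plane(im,lp,.045)[0];R=plane(im,rp,.045)[0]; M=(L+R)/2
    print("H",H[:2],"M",M[:2],"len",np.linalg.norm((M-H)[:2]),"yaw",np.degrees(np.arctan2(*(M-H)[1::-1])),"lips",np.linalg.norm(L-R))
# depth blob of scoop by height
for n,im in(("s",S),("t",T)):
    a,b,c,d={"s":(165,225,240,320),"t":(415,175,475,255)}[n]
    uu,vv=np.meshgrid(np.arange(a,c),np.arange(b,d)); uv=np.c_[uu.ravel(),vv.ravel()]; P=depthpts(im,uv); ok=(im["depth"][uv[:,1],uv[:,0]]>0)&(P[:,2]>.032)&(P[:,2]<.08)
    Q=P[ok]; print(n,len(Q),"z max",np.percentile(Q[:,2],[50,95,100]))
    np.save(f"sc_{n}.npy",Q)
E
```

```text
hinge [ 0.41187312 -0.21361016  0.05333628] 0.0026712228402433714
[ 0.57501572 -0.22054901  0.03553016] 0.00016775774804044506 [ 0.55291767 -0.30077039  0.04088021] 0.002021105798875257
H [ 0.41029319 -0.21470061] M [ 0.56730037 -0.26151385] len 0.16383752832632723 yaw -16.602469025272782 lips 0.08418165193488425
H [ 0.41246514 -0.21264159] M [ 0.56280785 -0.25843921] len 0.15716345877126855 yaw -16.94186190287241 lips 0.08297652165471256
s 461 z max [0.04652177 0.05215217 0.05743199]
t 302 z max [0.04585623 0.05384367 0.06053612]
```

The scoop hinge triangulates to (0.412, -0.214, 0.053), and the heights are plausible. Its yaw is about -16.7°. The stand is at (0.544, 0.1045) and home is (0.607, 0.195) at yaw about 1.3°. First push is along +x from the -x side, with the jaws spread along y.

```bash
cat > go.py <<'E'
import sys
from rig import *
import numpy as np
def rep(target=None,yaw=None):
    o=observe(); R=np.array(o["tool_rot"]); p=np.array(o["position"])
    y=np.degrees(np.arctan2(R[1,0],R[0,0])); print("t",round(o["time_s"],2),"pos",p.round(4),"yaw",round(y,2),"tilt",np.degrees(np.arccos(-R[2,2])).round(2),"F",np.array(o["ft_force"]).round(1),"w",round(o["grip_width"],4),"q",np.array(o["q"]).round(0))
    if yaw is not None:
        dw=-(yaw-y); dw=(dw+180)%360-180; print("turn wz units",dw/8)
        a=np.radians(yaw); R=np.array([[np.cos(a),np.sin(a),0],[np.sin(a),-np.cos(a),0],[0,0,-1.]])
    if target is not None: print("units (after turn)",(R.T@(np.array(target)-p)/.05).round(3))
if __name__=="__main__":
    a=list(map(float,sys.argv[1:])); rep(a[:3] if len(a)>=3 else None, a[3] if len(a)>3 else None)
E
python3 -c "from rig import *; import rig; print([x for x in dir(rig) if 'off' in x.lower()]); print(globals().get('grasp_offset'))"
python3 go.py 0.445 0.103 0.20 1.3
```

```text
['grasp_offset']
-0.0187
t 0.1 pos [ 0.1555 -0.5273  0.2308] yaw 16.43 tilt 0.07 F [-0.4  0.2 -0.2] w 0.0854 q [-86.  22.  74.  -0.  84. -12.]
turn wz units 1.8912041337310868
units (after turn) [  6.074 -12.471   0.616]
```

```bash
python3 -m pendant '[60,0,0,0,0,0,0.945,60,0,0,0,0,0,0.945,60,0.4,-0.8,0,0,0,0,60,0.4,-0.8,0,0,0,0,60,0.4,-0.8,0,0,0,0,60,0.4,-0.8,0,0,0,0,60,0.4,-0.8,0,0,0,0,60,0.4,-0.8,0,0,0,0,60,0.4,-0.8,0,0,0,0,60,0.4,-0.8,0,0,0,0,60,0.4,-0.8,0,0,0,0,60,0.4,-0.8,0,0,0,0]' ; python3 go.py 0.445 0.103 0.20 1.3
```

```text
time_s: 1.3
position: [0.3466, -0.1212, 0.2313]
tool_rot: [[1.0, 0.022, 0.0], [0.022, -1.0, 0.0], [0.0, -0.0, -1.0]]
ft_force: [1.4, -0.4, -0.3]
grip_width: 0.0598
t 1.3 pos [ 0.3466 -0.1212  0.2313] yaw 1.29 tilt 0.0 F [ 1.4 -0.4 -0.3] w 0.0598 q [-38.   3. 100.   0.  77.  51.]
turn wz units -0.001644689506228758
units (after turn) [ 2.069 -4.439  0.626]
```

```bash
python3 -m pendant '[60,0.4,-0.8,0,0,0,0,60,0.4,-0.8,0,0,0,0,60,0.4,-0.8,0,0,0,0,60,0.4,-0.8,0.3,0,0,0,60,0.4,-0.8,0.3,0,0,0,60,0,-0.3,0.6,0,0,0,60,0,0,0.8,0,0,0,60,0,0,0.8,0,0,0,60,0,0,0.8,0,0,0,60,0,0,0.4,0,0,0,60,0,0,0,0,0,0]' ; python3 go.py 0.445 0.103 0.008 1.3
```

```text
time_s: 2.4
position: [0.4399, 0.0942, 0.0291]
tool_rot: [[1.0, 0.023, -0.006], [0.023, -1.0, 0.0], [-0.006, -0.0, -1.0]]
ft_force: [0.4, 0.7, 0.8]
grip_width: 0.0601
t 2.4 pos [0.4399 0.0942 0.0291] yaw 1.31 tilt 0.33 F [0.4 0.7 0.8] w 0.0601 q [ -3.  28. 106.   0.  47.  86.]
turn wz units 0.000943119365754086
units (after turn) [ 0.106 -0.173  0.423]
```

```bash
python3 -m pendant '[60,0.1,-0.17,0.2,0,0,0,60,0,0,0.22,0,0,0,60,0,0,0,0,0,0]' ; python3 go.py 0.445 0.103 0.008 1.3
python3 - <<'E'
from rig import *; import cv2,numpy as np
for n in("scene","top"):
    im=get_image(n); np.savez(f"{n}1.npz",**im)
    a,b,c,d={"scene":(220,130,420,280),"top":(270,140,400,240)}[n]; cv2.imwrite(f"pics/{n}1.png",cv2.resize(im["frame"][b:d,a:c,::-1],None,fx=4 if n=="scene" else 6,fy=4 if n=="scene" else 6,interpolation=cv2.INTER_CUBIC))
E
```

```text
time_s: 2.7
position: [0.4466, 0.1033, 0.0103]
tool_rot: [[1.0, 0.023, 0.0], [0.023, -1.0, 0.0], [0.0, -0.0, -1.0]]
ft_force: [-0.6, -0.1, -0.2]
grip_width: 0.06
t 2.7 pos [0.4466 0.1033 0.0103] yaw 1.33 tilt 0.02 F [-0.6 -0.1 -0.2] w 0.06 q [ -2.  31. 105.   0.  44.  87.]
turn wz units 0.004232681710675479
units (after turn) [-0.032  0.006  0.046]
```

View pics/scene1.png

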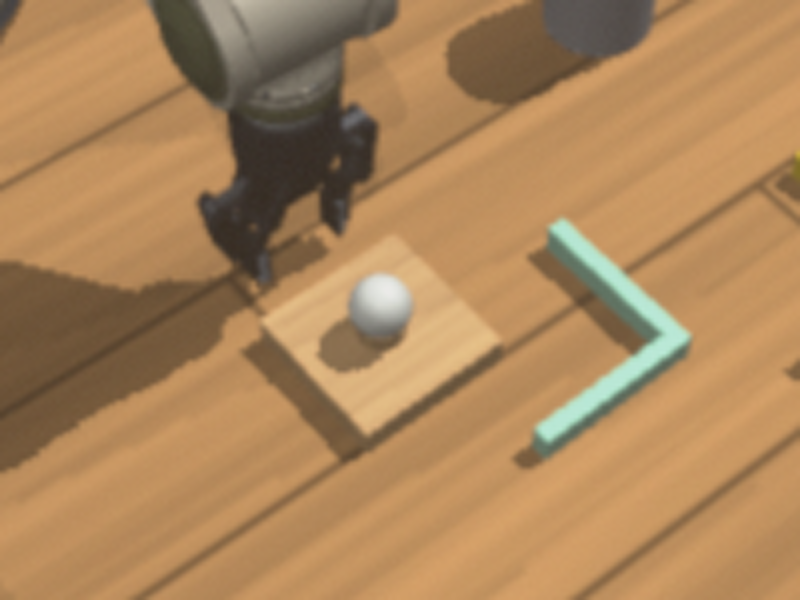

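The fingers stand just behind the stand's -x edge (crop 265,270 and 340,230), clear of the ball. Pushing slowly.

```bash
python3 -m pendant '[60,0.1,0,0.05,0,0,0,60,0.15,0,0.05,0,0,0,60,0.1,0,0,0,0,0,60,0.06,0,0,0,0,0,60,0.06,0,0,0,0,0,60,0.06,0,0,0,0,0,60,0.08,0,0,0,0,0,60,0.08,0,0,0,0,0,60,0.08,0,0,0,0,0,60,0.08,0,0,0,0,0,60,0.08,0,0,0,0,0,60,0.08,0,0,0,0,0]'
python3 go.py 0.535 0.103 0.007 1.3; python3 -m pendant '[60,0.08,0,0,0,0,0,60,0.08,0,0,0,0,0,60,0.08,0,0,0,0,0,60,0.08,0,0,0,0,0,60,0.06,0,0,0,0,0,60,0.06,0,0,0,0,0,60,0.06,0,0,0,0,0,60,0.06,0,0,0,0,0,60,0.06,0,0,0,0,0]'
python3 go.py 0.535 0.103 0.007 1.3
```

```text
time_s: 4.0
position: [0.497, 0.104, 0.0053]
tool_rot: [[1.0, 0.023, -0.0], [0.023, -1.0, 0.0], [-0.0, -0.0, -1.0]]
ft_force: [-1.7, -0.3, 0.9]
grip_width: 0.0598
t 4.0 pos [0.497  0.104  0.0053] yaw 1.31 tilt 0.0 F [-1.7 -0.3  0.9] w 0.0598 q [-2. 34. 98.  0. 48. 87.]
turn wz units 0.0013231528894230848
units (after turn) [ 0.759  0.037 -0.034]
time_s: 4.9
position: [0.528, 0.1047, 0.0053]
tool_rot: [[1.0, 0.023, 0.0], [0.023, -1.0, 0.0], [0.0, -0.0, -1.0]]
ft_force: [-0.9, 0.6, -0.9]
grip_width: 0.0598
t 4.9 pos [0.528  0.1047 0.0053] yaw 1.31 tilt 0.0 F [-0.9  0.6 -0.9] w 0.0598 q [-1. 36. 93.  0. 51. 87.]
turn wz units 0.0016143294088415416
units (after turn) [ 0.14   0.037 -0.034]
```

```bash
python3 -m pendant '[60,0.04,0,0,0,0,0,60,0.04,0,0,0,0,0,60,0.04,0,0,0,0,0,60,0.02,0,0,0,0,0]'; python3 -m pendant '[60,0.02,0,0,0,0,0,60,0.02,0,0,0,0,0]'
python3 go.py 0.535 0.103 0.007 1.3
python3 - <<'E'
from rig import *; import cv2,numpy as np
for n in("scene","top"):
    im=get_image(n); np.savez(f"{n}2.npz",**im)
    a,b,c,d={"scene":(240,150,420,280),"top":(270,140,370,230)}[n]; cv2.imwrite(f"pics/{n}2.png",cv2.resize(im["frame"][b:d,a:c,::-1],None,fx=4 if n=="scene" else 6,fy=4 if n=="scene" else 6,interpolation=cv2.INTER_CUBIC))
E
```

```text
time_s: 5.3
position: [0.5349, 0.1048, 0.0053]
tool_rot: [[1.0, 0.023, 0.0], [0.023, -1.0, -0.0], [0.0, 0.0, -1.0]]
ft_force: [-1.5, -0.2, 0.1]
grip_width: 0.0602
time_s: 5.5
position: [0.5367, 0.1049, 0.0053]
tool_rot: [[1.0, 0.023, -0.0], [0.023, -1.0, -0.0], [-0.0, 0.0, -1.0]]
ft_force: [-1.6, -0.3, -0.0]
grip_width: 0.0598
t 5.5 pos [0.5367 0.1049 0.0053] yaw 1.31 tilt 0.01 F [-1.6 -0.3 -0. ] w 0.0598 q [-1. 37. 91. -0. 52. 87.]
turn wz units 0.0017203298504355757
units (after turn) [-0.035  0.037 -0.034]
```

View pics/scene2.png

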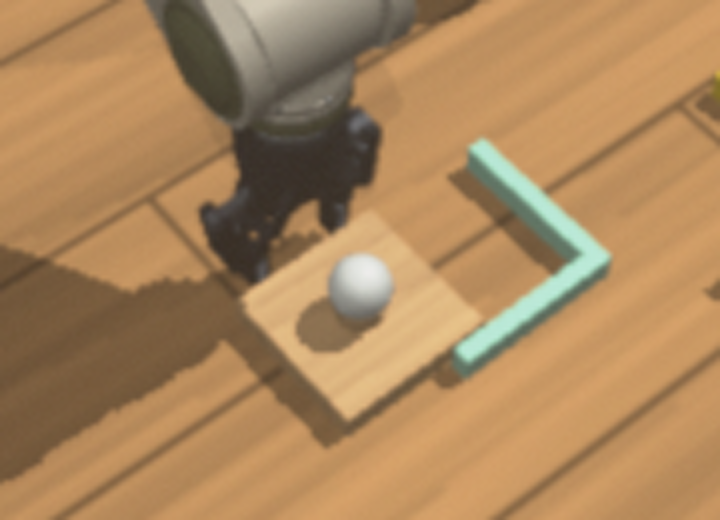

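View pics/top2.png

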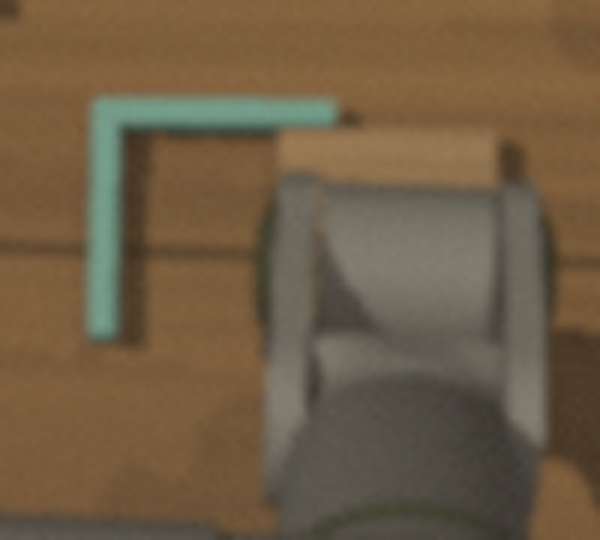

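The stand is about 1–2 mm from the x wall (scene crop 460,345), square, with the ball centred. I'll inch forward until the force rises.

```bash
python3 -m pendant '[60,0.02,0,0,0,0,0,60,0.01,0,0,0,0,0]' | grep -E "force|posi"; python3 -m pendant '[60,0.02,0,0,0,0,0,60,0.01,0,0,0,0,0]'| grep -E "force|posi";
```

```text
position: [0.5382, 0.1049, 0.0054]
ft_force: [-2.5, -0.3, 0.8]
position: [0.5397, 0.105, 0.0053]
ft_force: [-4.1, -1.1, 2.1]
```

```bash
python3 -m pendant '[60,0.01,0,0,0,0,0,60,0.0,0,0,0,0,0]' | grep -E "force|posi"; python3 -m pendant '[60,0.01,0,0,0,0,0,60,0.0,0,0,0,0,0]' | grep -E "force|posi"
```

```text
position: [0.5397, 0.105, 0.0053]
ft_force: [-4.4, -1.3, 3.6]
position: [0.5397, 0.1049, 0.0053]
ft_force: [-7.3, -1.6, 4.2]
```

```bash
python3 -m pendant '[60,-0.3,0,0,0,0,0,60,-0.6,0,-0.2,0,0,0,60,-0.5,0,-0.6,0,0,0,60,0,0,-0.8,0,0,-1,60,0,0,-0.7,0,0,-1,60,0,0,0,0,0,-1,60,0,0,0,0,0,-1,60,0,0,0,0,0,-1,60,0,0,0,0,0,-1,60,0,0,0,0,0,-1,60,0,0,0,0,0,-1,60,0,0,0,0,0,-1]' | grep -E "force|posi";python3 -m pendant '[60,0,0,0,0,0,-1,60,0,0,0,0,0,-1,60,0,0,0,0,0,-0.25]'| grep -E "force|posi"
python3 go.py 0.604 0.005 0.007 91.3
python3 - <<'E'
from rig import *; import cv2,numpy as np
for n in("scene","top"):
    im=get_image(n); np.savez(f"{n}3.npz",**im)
    a,b,c,d={"scene":(240,150,420,280),"top":(270,140,370,230)}[n]; cv2.imwrite(f"pics/{n}3.png",cv2.resize(im["frame"][b:d,a:c,::-1],None,fx=4 if n=="scene" else 6,fy=4 if n=="scene" else 6,interpolation=cv2.INTER_CUBIC))
E
```

```text
position: [0.4715, 0.1033, 0.1206]
ft_force: [-0.0, -0.2, -0.0]
position: [0.4715, 0.1033, 0.1206]
ft_force: [0.1, -0.1, -0.1]
t 7.9 pos [0.4715 0.1033 0.1206] yaw 91.56 tilt 0.13 F [ 0.1 -0.1 -0.1] w 0.06 q [-2. 22. 95.  0. 63. -3.]
turn wz units 0.03247738746066986
units (after turn) [-2.026  2.604  2.272]
```

View pics/scene3.png

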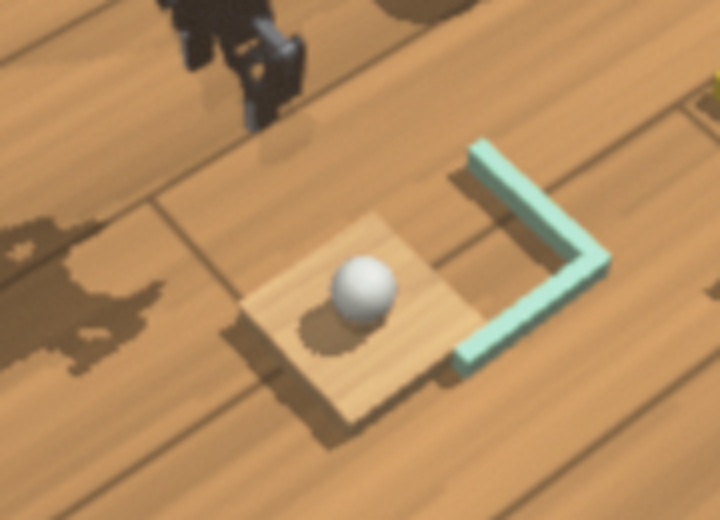

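View pics/top3.png

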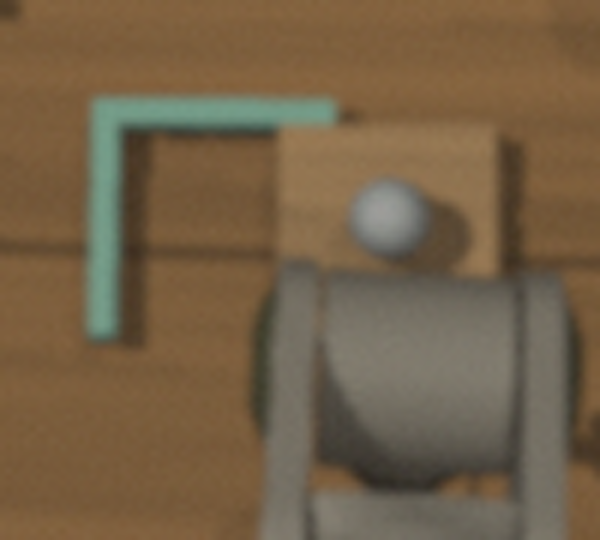

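The stand is square against the x wall (top crop 300–340,125), and the ball is still centred. Next: move to the -y side and push +y.

```bash
python3 -m pendant '[60,-0.55,0.5,0,0,0,0,60,-0.55,0.5,0,0,0,0,60,-0.55,0.6,0,0,0,0,60,-0.35,0.6,0.3,0,0,0,60,0,0.5,0.6,0,0,0,60,0,0,0.6,0,0,0,60,0,0,0.5,0,0,0,60,0,0,0.25,0,0,0,60,0,0,0,0,0,0]'| grep -E "force|posi"
python3 go.py 0.608 0.025 0.005 91.3
```

```text
position: [0.6075, 0.0065, 0.0066]
ft_force: [0.1, -0.4, -0.0]
t 8.9 pos [0.6075 0.0065 0.0066] yaw 91.27 tilt 0.13 F [ 0.1 -0.4 -0. ] w 0.0599 q [-11.  41.  81.   0.  58. -12.]
turn wz units -0.004131877497805192
units (after turn) [0.369 0.018 0.032]
```

```bash
python3 -m pendant '[60,0.15,0,0,0,0,0,60,0.15,0,0,0,0,0,60,0.12,0,0,0,0,0,60,0.06,0,0,0,0,0,60,0.06,0,0,0,0,0,60,0.06,0,0,0,0,0,60,0.06,0,0,0,0,0,60,0.08,0,0,0,0,0,60,0.08,0,0,0,0,0,60,0.08,0,0,0,0,0,60,0.08,0,0,0,0,0,60,0.08,0,0,0,0,0]'| grep -E "force|posi"
python3 -m pendant '[60,0.08,0,0,0,0,0,60,0.08,0,0,0,0,0,60,0.08,0,0,0,0,0,60,0.08,0,0,0,0,0,60,0.08,0,0,0,0,0,60,0.08,0,0,0,0,0,60,0.08,0,0,0,0,0,60,0.08,0,0,0,0,0]'| grep -E "force|posi"
python3 go.py 0.606 0.125 0.005 91.3
```

```text
position: [0.6069, 0.0598, 0.0079]
ft_force: [0.1, -2.3, 2.9]
position: [0.606, 0.0918, 0.0078]
ft_force: [0.9, -3.6, 2.5]
t 10.9 pos [0.606  0.0918 0.0078] yaw 91.31 tilt 0.01 F [ 0.9 -3.6  2.5] w 0.0603 q [-2. 41. 80.  0. 59. -4.]
turn wz units 0.0018489638818479648
units (after turn) [0.664 0.016 0.056]
```

```bash
python3 - <<'E'
from rig import *; import cv2,numpy as np
for n in("scene",):
    im=get_image(n); np.savez(f"{n}4.npz",**im)
    a,b,c,d={"scene":(240,150,420,280),"top":(270,140,370,230)}[n]; cv2.imwrite(f"pics/{n}4.png",cv2.resize(im["frame"][b:d,a:c,::-1],None,fx=4 if n=="scene" else 6,fy=4 if n=="scene" else 6,interpolation=cv2.INTER_CUBIC))
E
```

```text
(no output)
```

View pics/scene4.png

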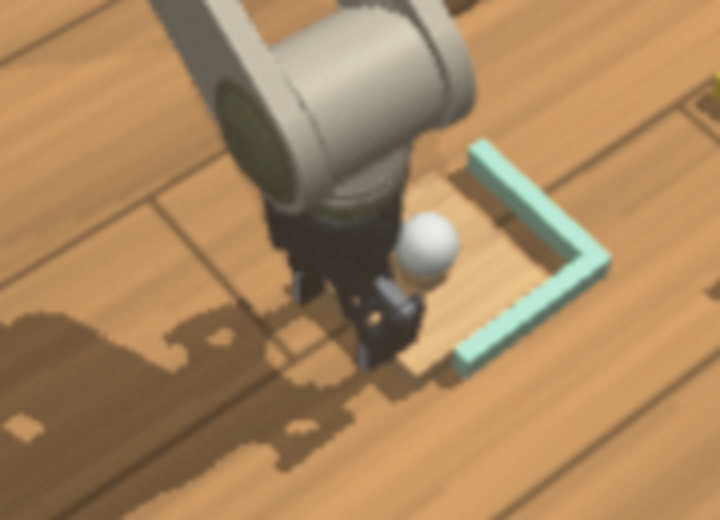

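The stand slides along the x wall with about 30 mm left, and the ball is still on it. Continuing.

```bash
python3 -m pendant '[60,0.06,0,0,0,0,0,60,0.07,0,0,0,0,0,60,0.07,0,0,0,0,0,60,0.07,0,0,0,0,0,60,0.07,0,0,0,0,0,60,0.07,0,0,0,0,0,60,0.05,0,0,0,0,0,60,0.04,0,0,0,0,0,60,0.03,0,0,0,0,0,60,0,0,0,0,0,0]'| grep -E "force|posi"
python3 -m pendant '[60,0.03,0,0,0,0,0,60,0.03,0,0,0,0,0]'| grep -E "force|posi"
python3 -m pendant '[60,0.03,0,0,0,0,0,60,0.03,0,0,0,0,0]'| grep -E "force|posi"
```

```text
position: [0.6053, 0.1183, 0.0077]
ft_force: [-0.2, 0.0, -0.2]
position: [0.6053, 0.121, 0.0077]
ft_force: [0.4, -0.9, 1.1]
position: [0.6052, 0.1241, 0.0077]
ft_force: [-0.1, -1.6, -0.6]
```

```bash

python3 -m pendant '[60,0.02,0,0,0,0,0,60,0.02,0,0,0,0,0]'| grep -E "force|posi"
python3 -m pendant '[60,0.02,0,0,0,0,0,60,0.02,0,0,0,0,0]'| grep -E "force|posi"
python3 -m pendant '[60,0.02,0,0,0,0,0,60,0.0,0,0,0,0,0]'| grep -E "force|posi"
```

```text
position: [0.6051, 0.1253, 0.0078]
ft_force: [-1.4, -8.8, 0.6]
position: [0.6048, 0.1255, 0.0078]
ft_force: [-3.4, -19.3, 1.4]
position: [0.6048, 0.1255, 0.0078]
ft_force: [-3.2, -19.7, 2.0]
```

The stand is flush: contact is solid at y=0.1255 with about 20 N. Back off, lift, turn toward the scoop, then look.

```bash
python3 -m pendant '[60,-0.1,0,0,0,0,0,60,-0.5,0,0,0,0,0,60,-0.7,0,-0.2,0,0,0,60,-0.5,0,-0.7,0,0,0,80,0,0,-0.9,0,0,1,80,0,0,-0.9,0,0,1,80,0,0,-0.9,0,0,1,80,0,0,-0.4,0,0,1,80,0,0,0,0,0,1,80,0,0,0,0,0,1,80,0,0,0,0,0,1,80,0,0,0,0,0,1]'| grep -E "force|posi";python3 -m pendant '[80,0,0,0,0,0,1,80,0,0,0,0,0,1,80,0,0,0,0,0,1,80,0,0,0,0,0,1,80,0,0,0,0,0,1,80,0,0,0,0,0,0.5]'| grep -E "force|posi"
python3 go.py 0.493 -0.238 0.15 -16.7
python3 - <<'E'
from rig import *; import cv2,numpy as np
for n in("scene","top"):
    im=get_image(n); np.savez(f"{n}5.npz",**im)
    a,b,c,d={"scene":(300,130,420,250),"top":(270,140,370,230)}[n]; cv2.imwrite(f"pics/{n}5.png",cv2.resize(im["frame"][b:d,a:c,::-1],None,fx=5 if n=="scene" else 6,fy=5 if n=="scene" else 6,interpolation=cv2.INTER_CUBIC))
E
```

```text
position: [0.6072, 0.0394, 0.2079]
ft_force: [-0.5, -0.4, 1.0]
position: [0.6072, 0.0395, 0.2078]
ft_force: [1.2, -0.2, -0.1]
t 14.75 pos [0.6072 0.0395 0.2078] yaw -16.94 tilt 0.05 F [ 1.2 -0.2 -0.1] w 0.0803 q [ -7.  29.  67.   0.  85. 100.]
turn wz units -0.030012370489092888
units (after turn) [-0.593  5.971  1.156]
```

View pics/scene5.png

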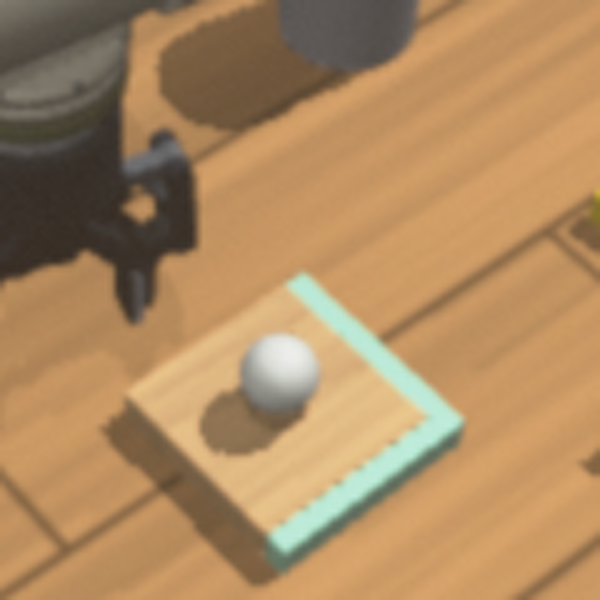

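View pics/top5.png

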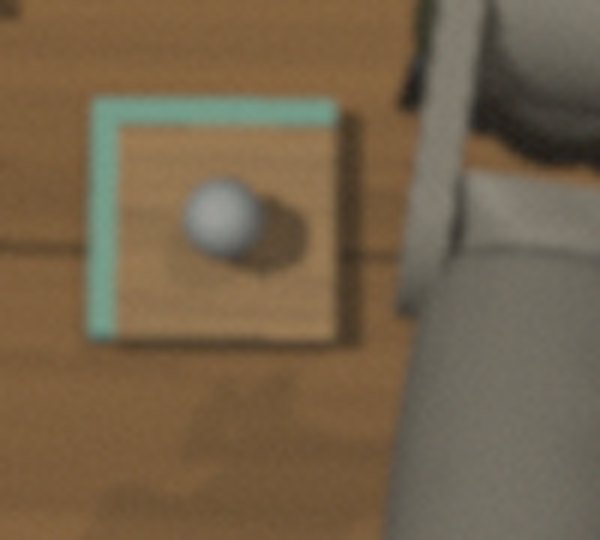

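The stand is flush on both walls in both views, with the ball centred (scene crop 280,375; top crop 225,217). Now the ball position and a finer grip position.

```bash
python3 - <<'E'
from h import *
from rig import get_image
S=dict(np.load("scene5.npz"));T=dict(np.load("top5.npz"))
def ballc(im,box):
    a,b,c,d=box; hsv=cv2.cvtColor(im["frame"],cv2.COLOR_RGB2HSV)[b:d,a:c]
    m=cv2.inRange(hsv,(0,0,70),(179,70,255)); k,l,st,ce=cv2.connectedComponentsWithStats(m); j=1+np.argmax(st[1:,4]); 
    cn=max(cv2.findContours((l==j).astype(np.uint8),0,1)[0],key=len); (x,y),r=cv2.minEnclosingCircle(cn); return np.array([x+a,y+b])
bs=ballc(S,(338,185,375,222));bt=ballc(T,(295,165,318,187)); print(bs,bt,tri(S,bs,T,bt),plane(S,bs,.054)[0],plane(T,bt,.054)[0])
S0=dict(np.load("scene0.npz"));T0=dict(np.load("top0.npz"))
H=np.array([.4115,-.2135]);
for n,im in(("s",S0),("t",T0)):
    hsv=cv2.cvtColor(im["frame"],cv2.COLOR_RGB2HSV); a,b,c,d={"s":(170,228,225,312),"t":(425,180,466,248)}[n]
    f=im["frame"].astype(int); rb=f[:,:,0]-f[:,:,2]; m=(rb<15); v,u=np.nonzero(m); k=(u>=a)&(u<c)&(v>=b)&(v<d); u,v=u[k],v[k]
    V=hsv[v,u,2]; 
    z=0.045
    P=plane(im,np.c_[u,v],z)[:,:2]
    th=np.radians(-16.7); ex=np.array([np.cos(th),np.sin(th)]);ey=np.array([-ex[1],ex[0]])
    X=(P-H)@ex;Y=(P-H)@ey
    print(n,len(u),"x range",X.min(),X.max())
    for s in(20,40,60,75,85,95,110,130,150,165):
        k=abs(X-s/1000)<.008; l=Y[k&(Y>0)]; r=Y[k&(Y<0)]; 
        if len(l) and len(r): print("  ",s,(l.mean()*1000).round(1),(r.mean()*1000).round(1),"mid",((l.mean()+r.mean())*500).round(2),k.sum())
E
```

```text
[355.22826004 204.13043404] [306.81707287 175.93902397] (array([0.60726741, 0.1949516 , 0.05748008]), np.float64(0.002648174053131436)) [0.60490636 0.19552889 0.054     ] [0.60881323 0.19615305 0.054     ]
s 398 x range -0.010934024462540283 0.18612602010010695
   20 7.0 -9.5 mid -1.26 42
   40 15.7 -18.3 mid -1.32 29
   60 20.7 -24.6 mid -1.98 21
   75 22.9 -26.8 mid -1.92 18
   85 24.6 -27.6 mid -1.49 17
   95 25.2 -28.8 mid -1.82 19
   110 29.2 -32.0 mid -1.41 24
   130 35.6 -38.1 mid -1.26 27
   150 39.4 -42.5 mid -1.53 58
   165 42.0 -44.5 mid -1.21 58
t 253 x range -0.008889025710925709 0.17560365343108067
   20 14.4 -10.8 mid 1.79 14
   40 18.8 -17.5 mid 0.69 16
   60 23.5 -22.1 mid 0.68 17
   75 25.0 -24.2 mid 0.39 17
   85 26.7 -26.1 mid 0.3 19
   95 27.5 -27.5 mid -0.02 21
   110 31.2 -30.6 mid 0.3 16
   130 39.7 -36.8 mid 1.48 16
   150 42.5 -41.9 mid 0.28 37
   165 43.0 -43.6 mid -0.31 35
```

The midline deviates under 1.5 mm in both views, so the grip is at (0.4927, -0.2385). Moving above it.

```bash
python3 -m pendant '[80,-0.1,0.85,0.15,0,0,0,80,-0.1,0.85,0.2,0,0,0,80,-0.1,0.85,0.2,0,0,0,80,-0.1,0.85,0.2,0,0,0,80,-0.1,0.85,0.2,0,0,0,80,-0.1,0.85,0.2,0,0,0,80,0,0.85,0.1,0,0,0,80,0,0.0,0.3,0,0,0,80,0,0,0,0,0,0]'| grep -E "force|posi"
python3 go.py 0.4927 -0.2385 0.014 -16.7
python3 - <<'E'
from rig import *; import cv2,numpy as np
for n in("scene","top"):
    im=get_image(n); np.savez(f"{n}6.npz",**im)
    a,b,c,d={"scene":(130,190,260,320),"top":(270,140,370,230)}[n]; cv2.imwrite(f"pics/{n}6.png",cv2.resize(im["frame"][b:d,a:c,::-1],None,fx=4 if n=="scene" else 6,fy=4 if n=="scene" else 6,interpolation=cv2.INTER_CUBIC))
E
```

```text
position: [0.4921, -0.2377, 0.1289]
ft_force: [0.2, -0.3, 0.3]
t 15.75 pos [ 0.4921 -0.2377  0.1289] yaw -16.69 tilt 0.19 F [ 0.2 -0.3  0.3] w 0.08 q [-38.  27.  84.   0.  69.  68.]
turn wz units 0.001233329420202267
units (after turn) [0.016 0.013 2.297]
```

View pics/scene6.png

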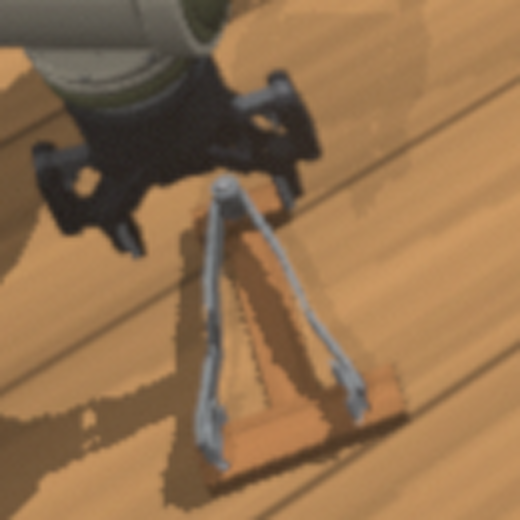

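The fingers straddle the scoop symmetrically (crop 130,245 and 290,190). Descending to half-way up the grips.

```bash
python3 -m pendant '[80,0,0,0.6,0,0,0,80,0,0,0.6,0,0,0,80,0,0,0.5,0,0,0,80,0.02,0.01,0.3,0,0,0,80,0,0,0.2,0,0,0,80,0,0,0.1,0,0,0,80,0,0,0,0,0,0]'| grep -E "force|posi"
python3 go.py 0.4927 -0.2385 0.014 -16.7
python3 - <<'E'
from rig import *; import cv2,numpy as np
for n in("scene",):
    im=get_image(n); np.savez(f"{n}7.npz",**im)
    a,b,c,d=(130,190,260,320); cv2.imwrite(f"pics/{n}7.png",cv2.resize(im["frame"][b:d,a:c,::-1],None,fx=4,fy=4,interpolation=cv2.INTER_CUBIC))
E
```

```text
position: [0.4942, -0.2378, 0.0155]
ft_force: [0.2, 0.1, -0.3]
t 16.55 pos [ 0.4942 -0.2378  0.0155] yaw -16.64 tilt 0.01 F [ 0.2  0.1 -0.3] w 0.0801 q [-38.  36.  91.   0.  53.  69.]
turn wz units 0.008068406419763363
units (after turn) [-0.024  0.021  0.031]
```

View pics/scene7.png

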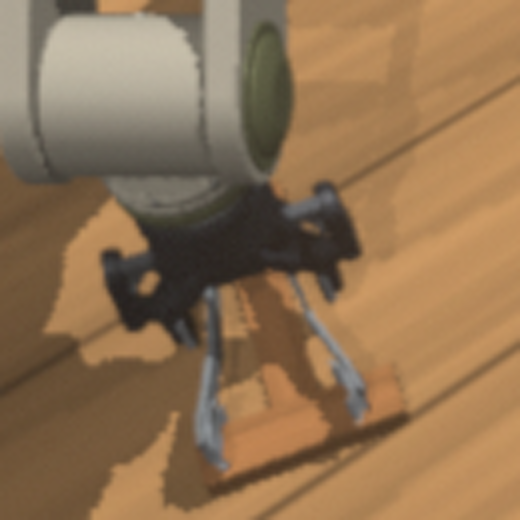

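```bash
python3 -m pendant '[70,0,0,0,0,0,0,60,0,0,0,0,0,0,55,0,0,0.01,0,0,0,50,0,0,0,0,0,0,48,0,0,0,0,0,0,48,0,0,0,0,0,0,48,0,0,0,0,0,0]' 40
python3 -m pendant '[48,0,0,-0.1,0,0,0,48,0,0,-0.2,0,0,0,48,0,0,-0.3,0,0,0,48,0,0,-0.4,0,0,0,48,0,0,-0.4,0,0,0,48,0,0,-0.5,0,0,0,48,0,0,-0.5,0,0,0,48,0,0,-0.3,0,0,0,48,0,0,-0.2,0,0,0,48,0,0,0,0,0,0]'
python3 go.py
python3 - <<'E'
from rig import *; import cv2,numpy as np
for n in("scene","top"):
    im=get_image(n); np.savez(f"{n}8.npz",**im)
    a,b,c,d={"scene":(110,140,290,320),"top":(380,140,520,260)}[n]; cv2.imwrite(f"pics/{n}8.png",cv2.resize(im["frame"][b:d,a:c,::-1],None,fx=3,fy=3,interpolation=cv2.INTER_CUBIC))
E
```

```text
time_s: 17.3
position: [0.4951, -0.239, 0.0166]
tool_rot: [[0.958, -0.287, 0.004], [-0.287, -0.958, -0.003], [0.004, 0.001, -1.0]]
ft_force: [0.3, -0.0, 9.4]
grip_width: 0.048
time_s: 18.3
position: [0.4941, -0.2383, 0.1611]
tool_rot: [[0.958, -0.287, 0.002], [-0.287, -0.958, -0.001], [0.002, 0.001, -1.0]]
ft_force: [-0.9, -0.5, -0.8]
grip_width: 0.0482
t 18.3 pos [ 0.4941 -0.2383  0.1611] yaw -16.69 tilt 0.12 F [-0.9 -0.5 -0.8] w 0.0482 q [-38.  25.  81.   0.  73.  69.]
```

View pics/scene8.png

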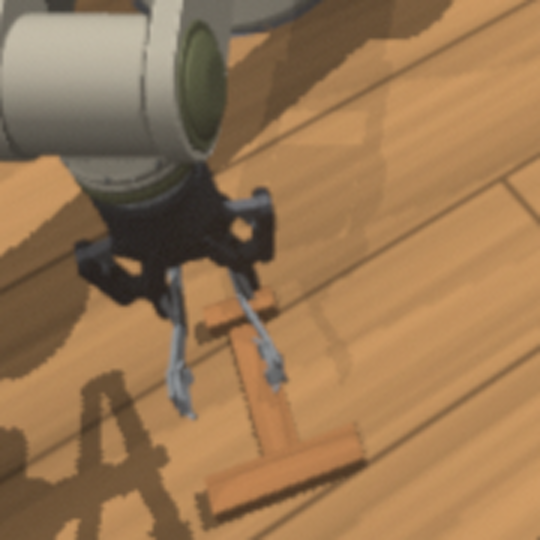

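View pics/top8.png

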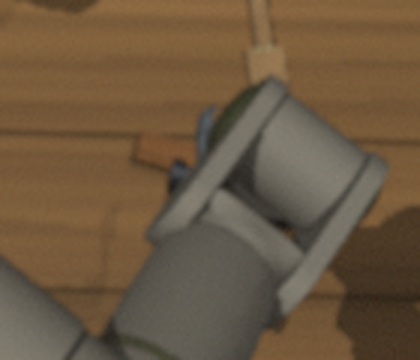

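The scoop is held level in the gripper and clear of the cradle. Turning to yaw 10° and carrying it to above the ball.

```bash
python3 -m pendant '[48,0,0,-0.2,0,0,-0.8,48,0,0,0,0,0,-0.8,48,0,0,0,0,0,-0.8,48,0,0,0,0,0,-0.8,48,0,0,0,0,0,-0.14,48,0,0,0,0,0,0]'| grep -E "force|posi|grip"
python3 go.py 0.528 0.1818 0.16 10
```

```text
position: [0.4937, -0.238, 0.1691]
ft_force: [0.2, -0.5, -1.5]
grip_width: 0.0482
t 19.0 pos [ 0.4937 -0.238   0.1691] yaw 9.92 tilt 0.09 F [ 0.2 -0.5 -1.5] w 0.0482 q [-38.  25.  81.  -0.  75.  42.]
turn wz units -0.010503658236068247
units (after turn) [ 2.134 -8.149  0.181]
```

```bash
python3 -m pendant '[48,0.1,-0.3,0,0,0,0,48,0.18,-0.6,0,0,0,0,48,0.2,-0.8,0,0,0,0,48,0.2,-0.8,0,0,0,0,48,0.2,-0.8,0,0,0,0,48,0.2,-0.8,0,0,0,0,48,0.2,-0.8,0,0,0,0,48,0.2,-0.8,0,0,0,0,48,0.2,-0.8,0,0,0,0,48,0.2,-0.7,0,0,0,0,48,0.1,-0.3,0,0,0,0,48,0,0,0,0,0,0]'| grep -E "force|posi|grip"
python3 go.py 0.528 0.1818 0.16 10
python3 - <<'E'
from rig import *; import cv2,numpy as np
for n in("scene","top"):
    im=get_image(n); np.savez(f"{n}9.npz",**im)
    a,b,c,d={"scene":(240,90,430,250),"top":(250,140,400,260)}[n]; cv2.imwrite(f"pics/{n}9.png",cv2.resize(im["frame"][b:d,a:c,::-1],None,fx=4,fy=4,interpolation=cv2.INTER_CUBIC))
E
```

```text
position: [0.5256, 0.1504, 0.1696]
ft_force: [0.6, -0.1, -1.6]
grip_width: 0.0483
t 20.2 pos [0.5256 0.1504 0.1696] yaw 10.15 tilt 0.02 F [ 0.6 -0.1 -1.6] w 0.0483 q [ 4. 24. 81.  0. 75. 83.]
turn wz units 0.018127014909644856
units (after turn) [ 0.156 -0.611  0.192]
```

View pics/scene9.png

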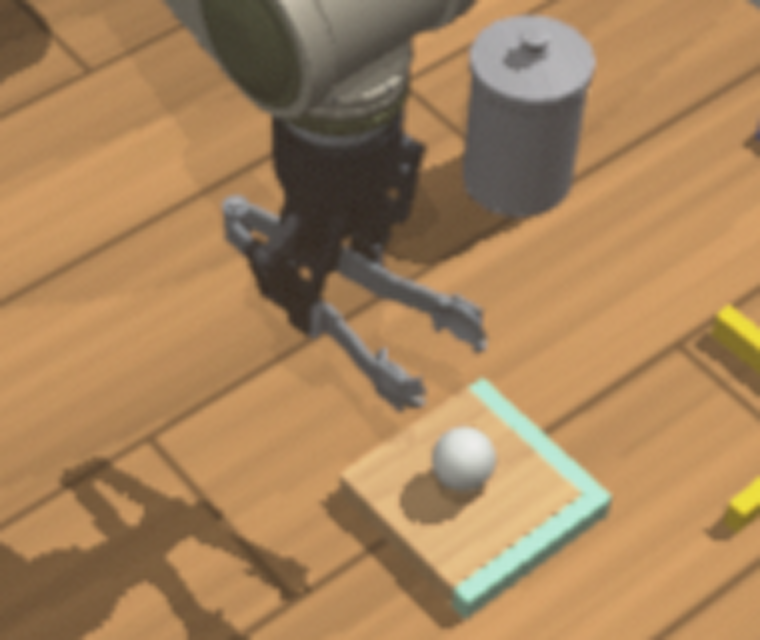

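View pics/top9.png

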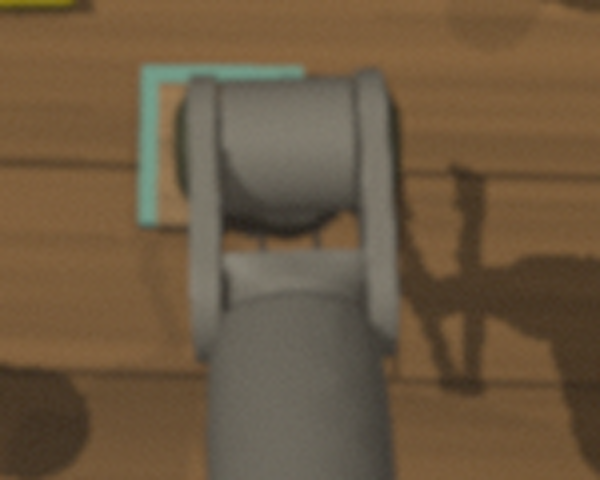

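Scene view: the shells are at about crop (400,383) and (462,322), with the ball at (464,460) ahead and below. The top view is blocked by the wrist, so I use depth plus ray-plane from the scene camera to locate the mouth relative to the tool.

```bash
cat > mouth.py <<'E'
from h import *
from rig import observe
import sys
def mouth(n,boxL,boxR,boxH):
    im=dict(np.load(n)); o=observe(); p=np.array(o["position"]);R=np.array(o["tool_rot"])
    f=im["frame"].astype(int); out=[]
    for nm,(a,b,c,d) in(("R(-y)",boxR),("L(+y)",boxL),("hinge",boxH)):
        uu,vv=np.meshgrid(np.arange(a,c),np.arange(b,d)); uv=np.c_[uu.ravel(),vv.ravel()]
        F=f[uv[:,1],uv[:,0]]; m=(F[:,0]-F[:,2]<15)&(F.sum(1)>180); uv=uv[m]
        P=depthpts(im,uv); ok=im["depth"][uv[:,1],uv[:,0]]>0; P=P[ok]; T=(P-p)@R
        med=np.median(T[:,2]); k=abs(T[:,2]-med)<.03; T=T[k]
        print(nm,len(T),"tool med mm",(np.median(T,0)*1000).round(1),"lo",(np.percentile(T,5,0)*1000).round(1),"hi",(np.percentile(T,95,0)*1000).round(1)); out.append(T)
    return out
E
python3 - <<'E'
from mouth import *
# crop/4 + (240,90)
mouth("scene9.npz",(349,162,363,180),(332,178,348,194),(294,138,303,152))
E
```

```text
R(-y) 96 tool med mm [ 76.3  34.1 -25.4] lo [ 56.   28.7 -35.1] hi [ 89.6  37.2 -12.5]
L(+y) 94 tool med mm [ 71.1 -34.6 -18.4] lo [ 58.7 -38.4 -35.1] hi [ 86.9 -28.7  -7.7]
hinge 63 tool med mm [-81.5   5.  -29.3] lo [-91.4  -4.8 -36. ] hi [-70.2  10.3 -13.8]
```

```bash
python3 go.py 0.5307 0.1825 0.09 10; python3 -m pendant '[48,0.1,-0.2,0,0,0,0,48,0.1,-0.25,0.2,0,0,0,48,0.05,-0.17,0.4,0,0,0,48,0,0,0.4,0,0,0,48,0,0,0.4,0,0,0,48,0,0,0.2,0,0,0,48,0,0,0,0,0,0]'| grep -E "force|posi|grip"
python3 go.py 0.5307 0.1825 0.09 10
python3 - <<'E'
from rig import *; import cv2,numpy as np
for n in("scene",):
    im=get_image(n); np.savez(f"{n}10.npz",**im)
    a,b,c,d={"scene":(270,110,410,240),"top":(250,140,400,260)}[n]; cv2.imwrite(f"pics/{n}10.png",cv2.resize(im["frame"][b:d,a:c,::-1],None,fx=4,fy=4,interpolation=cv2.INTER_CUBIC))
E
```

```text
t 20.3 pos [0.5258 0.148  0.1696] yaw 10.01 tilt 0.03 F [ 0.9 -0.1 -1.7] w 0.0483 q [ 3. 24. 81. -0. 75. 83.]
turn wz units 0.000926072236389075
units (after turn) [ 0.216 -0.662  1.593]
position: [0.5324, 0.1811, 0.0883]
ft_force: [-0.8, -0.1, -0.7]
grip_width: 0.048
t 21.0 pos [0.5324 0.1811 0.0883] yaw 10.01 tilt 0.17 F [-0.8 -0.1 -0.7] w 0.048 q [ 7. 31. 84.  0. 65. 87.]
turn wz units 0.0014210061886288372
units (after turn) [-0.029 -0.033 -0.034]
```

View pics/scene10.png

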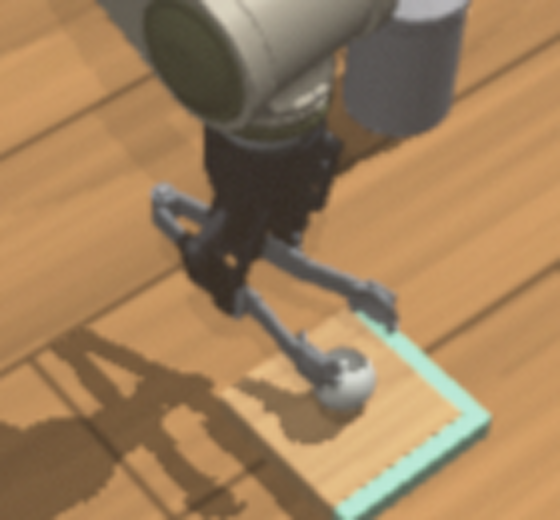

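```bash
python3 - <<'E'
from mouth import *
o=mouth("scene10.npz",(357,178,371,194),(342,196,354,207),(306,154,316,168))
ob=observe(); p=np.array(ob["position"]);R=np.array(ob["tool_rot"])
im=dict(np.load("scene10.npz"))
# ball in this view by depth: bright pixels
for B in([.607,.1955,.054],[.6049,.1955,.054],[.6085,.1965,.054]): print("ball in tool",((np.array(B)-p)@R*1000).round(1), "mouth px->", proj(im,B).round(1))
print("pred mouth px at ball ht", proj(im,[p+R@np.array([.079,0,-.021])]).round(1))
E
```

```text
R(-y) 80 tool med mm [ 78.   36.4 -23.5] lo [ 58.1  31.5 -33.4] hi [89.4 40.  -7. ]
L(+y) 87 tool med mm [ 69.7 -31.6 -15.1] lo [ 55.3 -35.2 -33.1] hi [ 86.9 -26.3  -5.3]
hinge 61 tool med mm [-82.4   5.8 -26.8] lo [-91.4  -7.4 -34.5] hi [-70.9  13.2 -12.4]
ball in tool [75.4 -1.3 35.4] mouth px-> [[355.7 204.6]]
ball in tool [73.4 -1.6 35.4] mouth px-> [[355.2 204.1]]
ball in tool [77.1 -2.  35.4] mouth px-> [[356.4 204.8]]
pred mouth px at ball ht [[357.8 193.3]]
```

Shift by (-2, -2.5) mm in tool axes and descend slowly over the ball.

```bash
python3 -m pendant '[48,-0.04,-0.05,0.05,0,0,0,48,0,0,0.15,0,0,0,48,0,0,0.15,0,0,0,48,0,0,0.1,0,0,0,48,0,0,0.1,0,0,0,48,0,0,0,0,0,0]'| grep -E "force|posi|grip"
python3 - <<'E'
from rig import *; import cv2,numpy as np
for n in("scene",):
    im=get_image(n); np.savez(f"{n}11.npz",**im)
    a,b,c,d={"scene":(270,110,410,240),"top":(250,140,400,260)}[n]; cv2.imwrite(f"pics/{n}11.png",cv2.resize(im["frame"][b:d,a:c,::-1],None,fx=4,fy=4,interpolation=cv2.INTER_CUBIC))
E
```

```text
position: [0.5302, 0.1831, 0.0616]
ft_force: [-0.3, -0.9, -1.1]
grip_width: 0.0482
```

View pics/scene11.png

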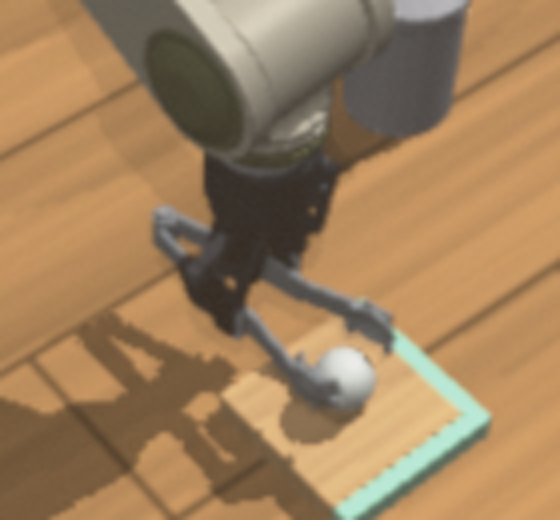

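The ball (crop 345,378) sits between the shells and hasn't moved. Continuing down to the ball's centre height.

```bash
python3 -m pendant '[48,0,0,0.12,0,0,0,48,0,0,0.12,0,0,0,48,0,0,0.12,0,0,0,48,0,0,0.1,0,0,0,48,0,0,0.08,0,0,0,48,0,0,0.02,0,0,0,48,0,0,0,0,0,0]'| grep -E "force|posi|grip"
python3 - <<'E'
from rig import *; import cv2,numpy as np
for n in("scene",):
    im=get_image(n); np.savez(f"{n}12.npz",**im)
    a,b,c,d={"scene":(280,130,400,240),"top":(250,140,400,260)}[n]; cv2.imwrite(f"pics/{n}12.png",cv2.resize(im["frame"][b:d,a:c,::-1],None,fx=5,fy=5,interpolation=cv2.INTER_CUBIC))
E
python3 go.py
```

```text
position: [0.5305, 0.1832, 0.0342]
ft_force: [0.1, -0.8, -1.7]
grip_width: 0.0482
t 22.45 pos [0.5306 0.1832 0.0344] yaw 10.03 tilt 0.01 F [ 0.3 -1.  -1.1] w 0.0481 q [ 7. 35. 88.  0. 57. 87.]
```

View pics/scene12.png

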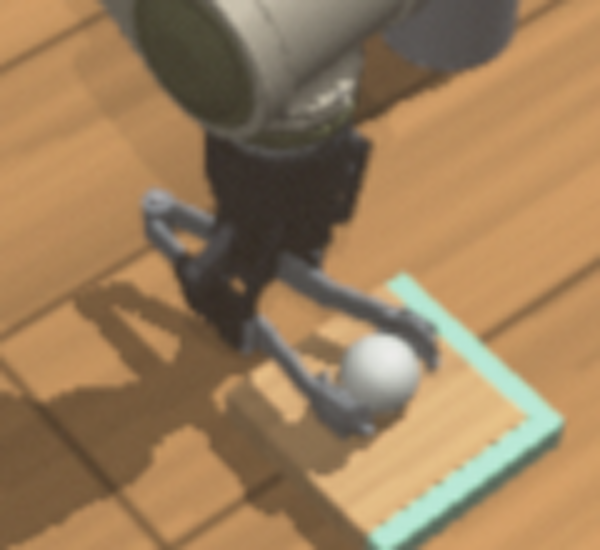

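Mid-shell pixel (382,372) and the ball (380,374) coincide. Closing gently while rising 2 mm to offset the pads' forward swing.

```bash
python3 -m pendant '[45,0,0,-0.01,0,0,0,43,0,0,-0.01,0,0,0,41,0,0,-0.01,0,0,0,39,0,0,-0.01,0,0,0,37,0,0,0,0,0,0,35,0,0,0,0,0,0,33,0,0,0,0,0,0,31,0,0,0,0,0,0,29,0,0,0,0,0,0,27,0,0,0,0,0,0,25,0,0,0,0,0,0,25,0,0,0,0,0,0]' 35
python3 - <<'E'
from rig import *; import cv2,numpy as np
for n in("scene",):
    im=get_image(n); np.savez(f"{n}13.npz",**im)
    a,b,c,d={"scene":(280,130,400,240),"top":(250,140,400,260)}[n]; cv2.imwrite(f"pics/{n}13.png",cv2.resize(im["frame"][b:d,a:c,::-1],None,fx=5,fy=5,interpolation=cv2.INTER_CUBIC))
E
python3 go.py
```

```text
time_s: 23.65
position: [0.5311, 0.1832, 0.0367]
tool_rot: [[0.985, 0.174, 0.002], [0.174, -0.985, 0.0], [0.002, 0.0, -1.0]]
ft_force: [4.2, -0.3, 3.0]
grip_width: 0.0319
t 23.7 pos [0.5311 0.1832 0.0367] yaw 10.03 tilt 0.09 F [ 4.2 -0.6  3.4] w 0.0322 q [ 7. 35. 87. -0. 57. 87.]
```

View pics/scene13.png

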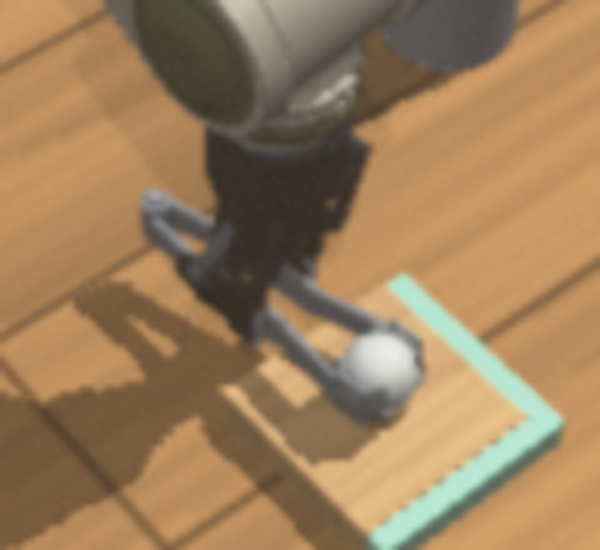

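The width stopped at 32 mm, as expected for closed on the ball, and the shells wrap the ball at (382,362). Lifting.

```bash
python3 -m pendant '[25,0,0,-0.05,0,0,0,25,0,0,-0.1,0,0,0,25,0,0,-0.15,0,0,0,25,0,0,-0.3,0,0,0,25,0,0,-0.4,0,0,0,25,0,0,-0.4,0,0,0,25,0,0,-0.4,0,0,0,25,0,0,-0.4,0,0,0,25,0,0,-0.3,0,0,0,25,0,0,-0.2,0,0,0,25,0,0,-0.1,0,0,0,25,0,0,0,0,0,0]'
python3 -m pendant '[25,0,0,0,0,0,0,25,0,0,0,0,0,0,25,0,0,0,0,0,0]' | grep grip
python3 - <<'E'
from rig import *; import cv2,numpy as np
for n in("scene","top"):
    im=get_image(n); np.savez(f"{n}14.npz",**im)
    a,b,c,d={"scene":(270,70,410,240),"top":(250,140,350,240)}[n]; cv2.imwrite(f"pics/{n}14.png",cv2.resize(im["frame"][b:d,a:c,::-1],None,fx=3.5,fy=3.5,interpolation=cv2.INTER_CUBIC))
E
python3 go.py
python3 - <<'E'
from h import *
a=cv2.imread("pics/scene14.png");b=cv2.imread("pics/top14.png"); h=max(a.shape[0],b.shape[0])
a=cv2.copyMakeBorder(a,0,h-a.shape[0],0,0,0);b=cv2.copyMakeBorder(b,0,h-b.shape[0],0,0,0)
c=np.hstack([a[:, :440],b[:, :350]]); cv2.imwrite("pics/both14.png",c); print(c.shape)
E
```

```text
time_s: 24.9
position: [0.5304, 0.1832, 0.1765]
tool_rot: [[0.985, 0.174, -0.0], [0.174, -0.985, 0.0], [-0.0, -0.0, -1.0]]
ft_force: [0.2, -0.5, -2.8]
grip_width: 0.0322
grip_width: 0.0321
t 25.3 pos [0.5304 0.1832 0.176 ] yaw 10.03 tilt 0.04 F [-1.1  0.2 -2.4] w 0.0322 q [ 7. 26. 78.  0. 77. 87.]
(595, 790, 3)
```

View pics/both14.png

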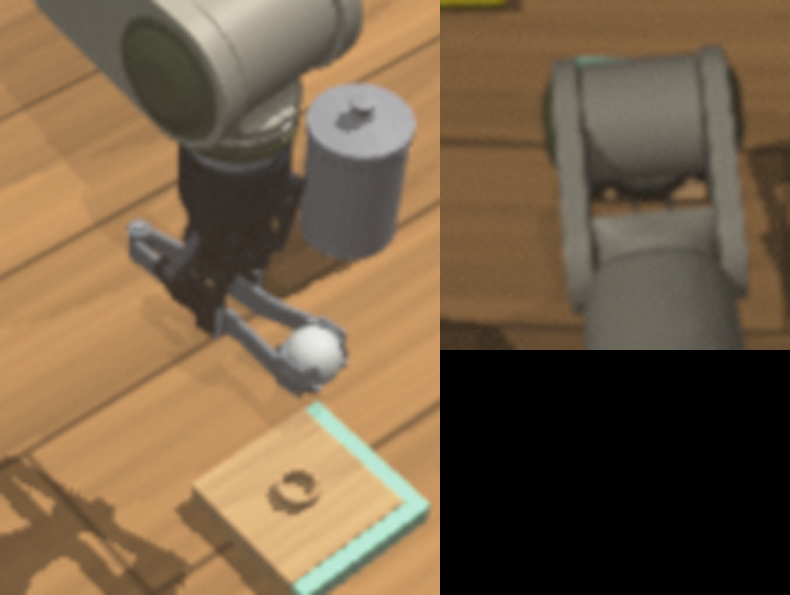

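The ball is held in the scoop (crop 313,352), the riser is empty and the stand still sits in the corner. One numeric check of the ball's height, its place in the mouth, and its drift.

```bash
python3 -m pendant '[25,0,0,0,0,0,0,25,0,0,0,0,0,0,25,0,0,0,0,0,0,25,0,0,0,0,0,0,25,0,0,0,0,0,0]' | grep -E "grip|posi"
python3 - <<'E'
from h import *
from rig import get_image,observe
o=observe();p=np.array(o["position"]);R=np.array(o["tool_rot"])
for src in(dict(np.load("scene14.npz")),get_image("scene")):
    im=src;a,b,c,d=(348,160,372,184)
    hsv=cv2.cvtColor(im["frame"],cv2.COLOR_RGB2HSV)[b:d,a:c]; m=cv2.inRange(hsv,(0,0,160),(179,45,255))
    v,u=np.nonzero(m); uv=np.c_[u+a,v+b]; P=depthpts(im,uv); k=(P[:,2]>.1)&(P[:,2]<.25); P=P[k]
    A=np.c_[2*P,np.ones(len(P))]; 
    # fixed-radius estimate: centroid ray + radius
    c0,dr=ray(im,uv[k].mean(0)); dr=dr[0]/np.linalg.norm(dr[0]); near=np.median(np.sort((P-c0)@dr)[:15]); C=c0+dr*(near+.022)
    print(len(P),uv[k].mean(0).round(2),"ball",C.round(4),"in tool mm",((C-p)@R*1000).round(1))
E
```

```text
position: [0.5305, 0.1832, 0.1763]
grip_width: 0.0321
140 [359.66 168.49] ball [0.6015 0.201  0.1981] in tool mm [ 73.   -5.2 -21.8]
143 [359.8  168.36] ball [0.6018 0.2012 0.1987] in tool mm [ 73.3  -5.3 -22.4]
```

```bash
python3 -c "
from rig import *
print(close_job())"; python3 go.py
```

```text
the job is handed in; nothing more can be done
None
the job is handed in; nothing more can be done
```

I pushed the stand home against both green walls, closed the scoop round the ball and lifted it, then handed the job in at about 26 s still holding it up. No verdict was reported.

**Pushing the stand:** I pushed with spread fingers until each wall gave firm contact (about 7 N along x, 20 N along y). Both views then showed it flush and square, with the ball centred.

**Closing the scoop:** I took the scoop from above, lowered its open shells over the ball and closed it. The grips stopped at 32 mm (33 mm expected when closed on the ball).

**Last checks:**
- **Height:** the ball's centre was about 0.198 m above the counter, against the 0.15 m needed.
- **Steadiness:** it moved under 1 mm between two pictures 0.5 s apart, and the grip width held at 32 mm.
- **Stand:** the scene view taken after the lift shows it still home, with its riser empty.
- **Canister, cups and paddle:** I never went near them, but I did not measure them at the end.

**Weak points in the checks:**
- **Camera bias:** the two cameras disagreed by up to 4 mm on the ball's position.
- **Final ball position:** this came from the scene camera alone, because the wrist blocked the top view. It put the ball about 5 mm off the tool's centre line sideways and 5 mm short along the scoop. I put that down to the partly hidden ball and camera bias, and it is still inside the 12 mm limit.

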